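# Nest the craft cups loosely on the mat ring

### The arm

A 6-joint arm with a two-finger parallel gripper is mounted at the origin on the work surface. World frame = base frame: x ahead of the robot, y to its left, z up, the work surface at z = 0. Lengths are in mm, angles in rad, forces in N, time in s.
With the tool pointing down it reaches from about 325 to 900 mm from the base axis. Payload 6.1 kg.
Tool frame: the origin (TCP) lies on the mounting face of the last link; the fingertips stand 182 mm ahead of it and the grasp point (between the pads) lies 164 mm ahead of it; z points along the fingers, y is the line along which they close (so a half turn about z gives the same grasp; the last joint's range is limited). The gripper opens to 87 mm and grips with 3 to 60 N. Pads are 19 mm wide; open, the fingers measure 117 mm over their backs; the gripper's body (75 mm by 190 mm) begins 51 mm behind the grasp point.
Start: joints at [1.073, 0.22, 1.526, -0, 1.395, -0.126], TCP at [227.057, 582.291, 404.738] pointing down, gripper open.
Joint ranges: [-2.98, 2.98], [-0.91, 2.08], [0.09, 2.57], [-1.24, 4.39], [0.2, 2.65], [-2.68, 2.68]. Speed limits (rad/s): [2.57, 2.57, 3.01, 3.14, 3.14, 3.14].

### API

Orientations are given as a 3x3 rotation matrix whose columns are the frame's x, y, z axes.
In Python, from plant import get_state, read_camera, hand_in, spot_in, landmark_of gives the robot as it stands. The module is installed in compiled form; this text tells all that it offers.
- The arm moves only by the shell command python3 -m crank 'ROWS' [OPENING] [FORCE]. ROWS is text: rows parted by semicolons, each of 4 numbers parted by spaces: the shift along the world's x, y, z as a fraction of full scale, then the turn about the world's z as a fraction of full scale. In form: dx dy dz twist; .... A call has 1 to 12 rows; each row shifts and turns the commanded pose from where the row before left it; what a row does not reach is not made up. Full scale, the value 1, is 60 mm for a shift and 10 degrees for a turn. A row lasts 1/8 s, in which the tool goes at most 62.5 mm and 10.7 degrees, less where a joint would pass 70% of its speed; a pose out of reach is approached as far as the arm can. A call with a number of a shift or a turn outside -1 to 1 is refused whole. A call with a gripper value outside its range is refused whole. OPENING is the finger opening in mm, from 0 to 87, set as the call begins (- or left out, the last holds). The fingers move at their own pace and stop on an object; FORCE is the grip in N (left out, the last holds). Time passes only in rows, so rows that do not move let the fingers close. It gives the time, the measured TCP pose, the force, the opening and the grip force at its end, in the units of the state.
- get_state(): the state, without advancing time (a new reading comes with each control period).
- read_camera(name): name is "scene" or "top"; returns a dict with "color" (384x512x3 uint8, red, green, blue), "mtx" (3x3 intrinsics, pixels), "dist" ([k1, k2, p1, p2, k3] as OpenCV has them; the pictures are not rectified), "rvec" (rotation vector, rad) and "tvec" (3), from world to camera coordinates, as OpenCV has them. Camera axes: x right, y down, z forward; pixel columns grow to the right and rows downward; lengths in mm; the calibration is good to about 2 mm. A picture is of the moment at which its call begins. There is no depth.
- hand_in(): hands the job in; it is judged then, once.
Trained networks look in the newest picture that a camera, given by its name, has taken for a name from the list of things; names that differ only in an ending like _2 or _b are one class to them, and where a whole thing is asked for, a point or a joint stands for the part that bears it (a point fixed in the world has none). Each returns a list of dicts, best first, with "p" (0 to 1); they miss things now and then, are a little off and sometimes report something else, mostly with a low value. They report only what shows in the picture. A call takes as long as a camera call. They do not tell look-alikes from the thing itself.
- spot_in(label, camera): "at" ([column, row] in pixels, amid what is visible of it).
- landmark_of(label, camera): "at" ([column, row] in pixels: a listed point, or the origin of a listed thing).
The state is a dict: "clock": time; "q": joint angles; "qvel": joint speeds; "effort": joint torques, N m; "tool_pos": TCP position; "tool_rot": TCP orientation; "wrist_force": force on the tool from outside, world axes, zero at the start; "moment": the same for the moment, N m; "width": finger opening in mm; "finger_force": force on a finger pad.
Only numpy, scipy, OpenCV 4.12 (cv2) and the standard library are available. Lean on these libraries where they do the work, as an engineer would, in place of code of your own. Each camera call takes 0.05 s, during which the arm holds its last target. There are 200 camera calls.

### The job

Pack this corner of the craft table into one loose nest: first slide the heavy white pot along the table, without lifting or tipping it, until it stands inside the white ring printed on the blue mat and let go of it; then lower the yellow cup upright into the pot and let go, and after it the green cup into the yellow one. Let each cup down gently until it only just rests in the taper - do not drop it in or push it down, or it wedges tight. Leave the glue bottle, the grey cup of tools and the bowl of cutters where they stand.

Things in the scene. Friction and masses are not known exactly. Their poses are not given: they have to be found in the camera images.
- pot: heavy white round pot, loose on the table: outer diameter 104 mm, 62 mm high, about 0.6 kg, friction on the table about 0.6, too wide to grip across; pushed or dragged more than about 35 mm above the table it may tip. In the middle of its top is an open tapered round well, 54 mm across at the mouth and about 43 mm at its floor, which lies 6 mm above the table. Origin: centre of its underside; z up
- ring (a point): centre of the white ring printed on the blue mat (flat, nothing to bump over); the line is 6 mm wide, inner diameter 132 mm, outer 144 mm. The pot belongs wholly inside it, or barely on the line
- yellow_cup: yellow, empty, open, tapered round plastic cup, standing upright: 95 mm high, outer diameter 44 mm at the base and 63 mm at the rim (straight taper), wall 4.5 mm thick, mass about 80 g. Origin: centre of its underside; z up; its turn about z does not matter. Lowered into the pot it meets the taper with its underside about 14 mm above the table; about 47 mm of it then stands above the pot
- green_cup: green cup, same shape, size, mass and origin as the yellow cup, standing upright. In the yellow cup it meets the taper with its underside about 47 mm above the yellow cup's underside; about 47 mm of it then stands above the yellow rim. Like the yellow cup it wedges tight if pushed down with more than about 12 N or dropped more than about 10 mm
- glue_bottle: white glue bottle with an orange cap, 42 mm across, 85 mm high, easily knocked over; leave it. Origin: centre of its underside
- tool_cup: grey cup, 66 to 74 mm across, 85 mm high, with modelling tools standing up to 190 mm above the table, splayed to within a 72 mm circle; leave it. Origin: centre of its underside
- cutter_bowl: yellow-green bowl with metal cutters in it, 100 mm across the rim, 50 mm high; leave it. Origin: centre of its underside
There are look-alikes about, which are no part of the job. What is meant by the green_cup is not red, and is the smaller of those in its own colour.

How it is judged:
By the outcome, as a careful person would: the job done as asked, in the order asked, and still so for the second after the job is handed in, with the robot touching nothing.
It also fails if it takes over 72 s, if anything falls off the work surface, if the arm or the gripper's body presses on something with over 40 N, if the wrist force passes 120 N, or if a joint passes its speed limit or range.

## Working session

There is one attempt and no reset: what is moved stays moved. The work goes in short steps, Python scripts to look and compute and a shell command to move; the robot and the scene stay as the last step left them, time stands still between calls to the robot, and variables do not carry over. Pictures are saved under pics/ and viewed, at most 10 in all, crops included, and the job is handed in when it is done.

```bash
mkdir -p pics; cat > h.py <<'E'
import cv2, numpy as np
from plant import *
def pix2w(c,uv,z):
    R=cv2.Rodrigues(np.array(c["rvec"],float))[0]; t=np.array(c["tvec"],float).ravel()
    p=cv2.undistortPoints(np.array([[uv]],float),np.array(c["mtx"],float),np.array(c["dist"],float)).ravel()
    d=R.T@np.array([p[0],p[1],1]); o=-R.T@t
    return (o+d*(z-o[2])/d[2])
def w2pix(c,P):
    return cv2.projectPoints(np.array(P,float).reshape(-1,1,3),np.array(c["rvec"],float),np.array(c["tvec"],float),np.array(c["mtx"],float),np.array(c["dist"],float))[0].reshape(-1,2)
E
python3 - <<'E'
from h import *
ims=[]
for n in ("scene","top"):
    c=read_camera(n); ims.append(c["color"])
    cv2.imwrite(f"pics/{n}0.png",cv2.resize(c["color"][:,:,::-1],(800,600),interpolation=cv2.INTER_CUBIC))
    R=cv2.Rodrigues(np.array(c["rvec"],float))[0]; print(n,"cam at",(-R.T@np.array(c["tvec"]).ravel()).round())
    for l in "pot ring yellow_cup green_cup glue_bottle tool_cup cutter_bowl".split():
        print(l,[(np.round(d["at"],1).tolist(),round(d["p"],2),pix2w(c,d["at"],0)[:2].round(1).tolist()) for d in landmark_of(l,n)])
print(get_state())
E
```

```text
scene cam at [1132. -295.  545.]
pot [([132.9, 177.1], 0.59, [446.8, -233.3])]
ring [([218.0, 152.2], 0.9, [459.7, -19.8])]
yellow_cup [([294.0, 128.6], 0.56, [467.4, 208.0]), ([347.0, 156.7], 0.3, [638.1, 251.2])]
green_cup [([285.4, 209.4], 0.85, [712.6, 17.5]), ([302.2, 245.4], 0.85, [808.6, -7.3]), ([212.1, 212.9], 0.77, [643.8, -121.2])]
glue_bottle [([253.3, 178.3], 0.95, [591.6, 8.0])]
tool_cup [([348.7, 157.5], 0.58, [642.7, 252.8])]
cutter_bowl [([138.7, 235.6], 0.88, [627.0, -272.2])]
top cam at [ 427.   16. 1233.]
pot [([343.5, 269.6], 0.71, [452.2, -234.1])]
ring [([255.9, 265.7], 0.95, [459.8, -17.3])]
yellow_cup [([166.5, 264.2], 0.57, [459.6, 202.6])]
green_cup [([254.3, 129.1], 0.95, [807.5, -9.2]), ([243.2, 171.1], 0.92, [696.5, 17.6]), ([297.4, 190.4], 0.75, [649.2, -119.5])]
glue_bottle [([248.5, 212.5], 0.48, [591.3, 2.7])]
tool_cup [([148.4, 191.4], 0.59, [640.6, 255.5])]
cutter_bowl [([354.8, 196.8], 0.68, [635.2, -265.6])]
{'clock': 0.8, 'q': array([ 1.07291155e+00,  2.20335720e-01,  1.52651074e+00,  1.32823198e-05,
        1.39471188e+00, -1.26095310e-01]), 'qvel': array([ 0.000937  , -0.00137331, -0.0016446 ,  0.0002821 , -0.0018857 ,
       -0.00151788]), 'effort': array([ 5.65450391e-04, -4.94518018e+01, -3.87679875e+01,  7.00900541e-02,
        4.71520086e-02, -1.36231304e-06]), 'tool_pos': array([227.04267929, 582.28458479, 404.77180121]), 'tool_rot': array([[-9.31677910e-01,  3.63285386e-01,  4.89479933e-06],
       [ 3.63285386e-01,  9.31677909e-01,  3.63874367e-05],
       [ 8.65864759e-06,  3.56795800e-05, -9.99999999e-01]]), 'wrist_force': array([ 0.23351428, -0.18270599,  0.6372449 ]), 'moment': array([ 0.04655388,  0.02024837, -0.0121725 ]), 'finger_force': 0.0, 'width': 86.96483186922944}
```

View pics/scene0.png

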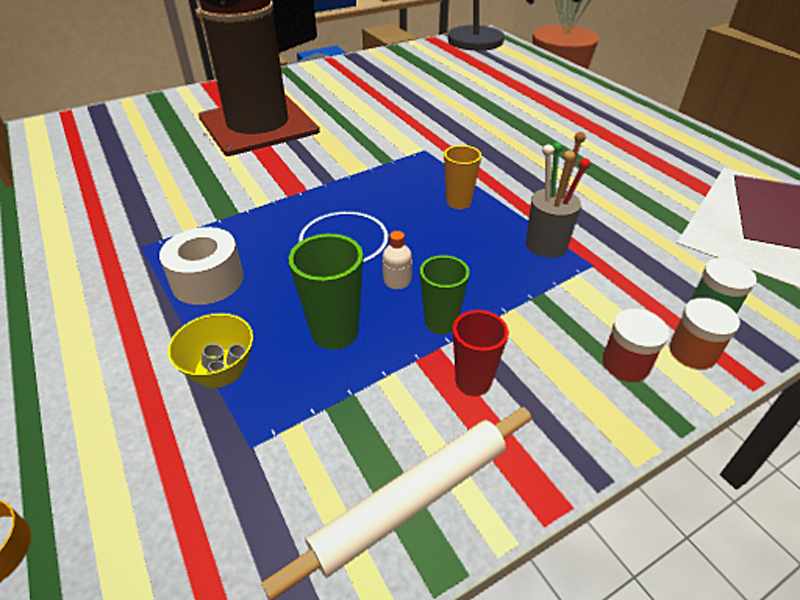

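View pics/top0.png

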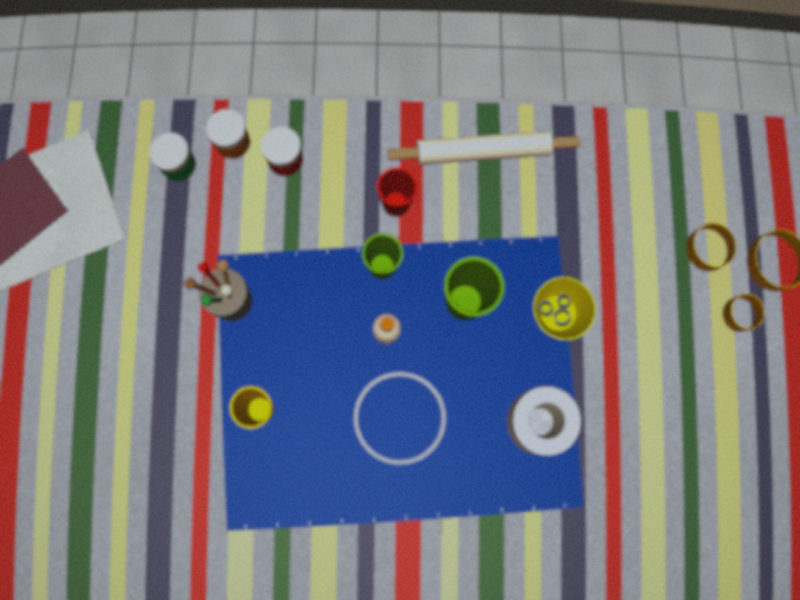

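The top view shows the pot at (545,420), ring (400,418), yellow cup (250,407) and glue bottle (386,328). The cups that could be green_cup, in 800x600 scene pixels, are:
- Small green at (444,293).
- Large green at (328,290).
- Red at (480,352).

The small green cup fits, because it isn't red and is the smaller of the two greens. I'll confirm that in a crop and fit the positions using silhouettes.

```bash
cat >> h.py <<'E'
from scipy.optimize import minimize
def mask(c,kind):
    h=cv2.cvtColor(c["color"],cv2.COLOR_RGB2HSV).astype(int);H,S,V=h[...,0],h[...,1],h[...,2]
    if kind=="green": return (H>38)&(H<75)&(S>120)&(V>40)
    if kind=="yellow": return (H>12)&(H<34)&(S>130)&(V>60)
    if kind=="white": return (S<90)&(V>70)
def fit(cs,kind,shape,xy0,z0=0,pad=14):
    # shape: list of (r,z); silhouette fit in all cameras; returns x,y and IoU
    a=np.linspace(0,2*np.pi,48,endpoint=False); S=4; data=[]
    def poly(c,xy):
        P=[[xy[0]+r*np.cos(t),xy[1]+r*np.sin(t),z0+z] for r,z in shape for t in a]
        return cv2.convexHull(w2pix(c,P).astype(np.float32)).reshape(-1,2)
    for c in cs:
        p=poly(c,xy0); lo=(p.min(0)-pad).astype(int).clip(0); hi=(p.max(0)+pad).astype(int)
        m=mask(c,kind)[lo[1]:hi[1],lo[0]:hi[0]].astype(np.uint8)
        n,lab,st,_=cv2.connectedComponentsWithStats(m); m=(lab==1+np.argmax(st[1:,4])).astype(np.uint8)
        k=cv2.findContours(m,cv2.RETR_EXTERNAL,cv2.CHAIN_APPROX_NONE)[0]; cv2.drawContours(m,k,-1,1,-1)
        data.append((c,lo,cv2.resize(m,None,fx=S,fy=S,interpolation=cv2.INTER_NEAREST)))
    def ious(xy):
        o=[]
        for c,lo,m in data:
            q=np.zeros_like(m); cv2.fillPoly(q,[(((poly(c,xy)-lo+.5)*S-.5)*16).round().astype(np.int32)],1,shift=4)
            o.append((q&m).sum()/(q|m).sum())
        return o
    r=minimize(lambda xy:-sum(ious(xy)),xy0,method="Nelder-Mead",options=dict(initial_simplex=np.array(xy0)+[[0,0],[8,0],[0,8]],xatol=.1,fatol=1e-4))
    return r.x.round(1),np.round(ious(r.x),3)
CUP=[(22,0),(31.5,95)]; POT=[(52,0),(52,62)]
E
python3 - <<'E'
from h import *
C={n:read_camera(n) for n in("scene","top")}
s,t=C["scene"],C["top"]
for cs,n in(([s],"s"),([t],"t"),([s,t],"both")):
    print(n,"green",fit(cs,"green",CUP,[704,17]),"yellow",fit(cs,"yellow",CUP,[463,205]),"pot",fit(cs,"white",POT,[450,-234],pad=6))
# ring, top
m=mask(t,"white"); 
L=w2pix(t,[[459,-18,0]])[0]; yy,xx=np.nonzero(m)
k=np.hypot(xx-L[0],yy-L[1])<38
W=np.array([pix2w(t,(x,y),0)[:2] for x,y in zip(xx[k],yy[k])]); A=np.c_[2*W,np.ones(len(W))]
so=np.linalg.lstsq(A,(W**2).sum(1),rcond=None)[0]; print("ring",so[:2],np.sqrt(so[2]+so[0]**2+so[1]**2))
cv2.imwrite("pics/crop1.png",cv2.resize(s["color"][130:270,160:340,::-1],(720,560),interpolation=cv2.INTER_CUBIC))
E
```

```text
s green (array([699.9,  16.1]), array([0.924])) yellow (array([467. , 205.2]), array([0.939])) pot (array([ 452.3, -236.3]), array([0.809]))
t green (array([698.8,  15.7]), array([0.83])) yellow (array([465.1, 203.3]), array([0.855])) pot (array([ 452.8, -239. ]), array([0.83]))
both green (array([699.6,  16.3]), array([0.922, 0.829])) yellow (array([466.9, 205.1]), array([0.939, 0.853])) pot (array([ 453., -238.]), array([0.802, 0.828]))
ring [456.59912165 -16.07028924] 69.15438634307682
```

View pics/crop1.png

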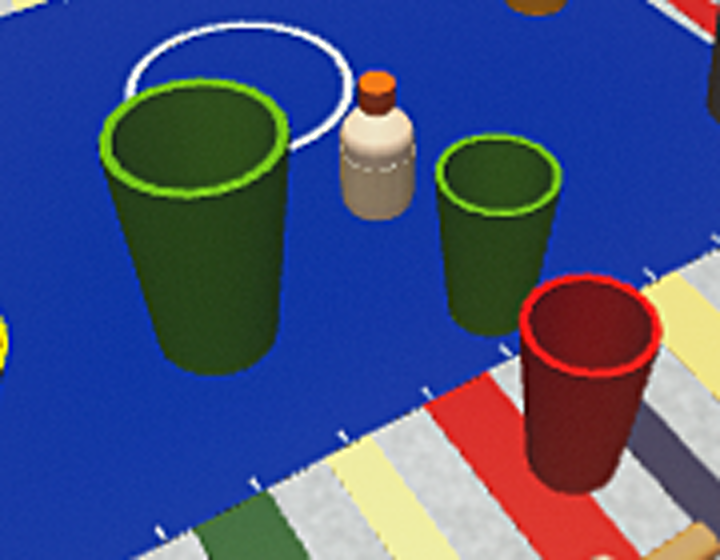

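The crop confirms it: the small green cup at crop (498,235) is the target. The large green at (195,225) and the red at (590,385) are look-alikes. Next I'll refine the pot position from its bright top face.

```bash
cat >> h.py <<'E'
def pottop(c,xy0,verbose=False):
    g=c["color"].astype(float).min(2); m=(g>150).astype(np.uint8)
    L=w2pix(c,[[xy0[0],xy0[1],62]])[0].astype(int); q=np.zeros_like(m); r=60
    q[max(L[1]-r,0):L[1]+r,max(L[0]-r,0):L[0]+r]=1
    n,lab,st,ce=cv2.connectedComponentsWithStats(m*q)
    i=min((i for i in range(1,n) if st[i,4]>300),key=lambda i:np.hypot(*(ce[i]-L)))
    k=max(cv2.findContours((lab==i).astype(np.uint8),cv2.RETR_EXTERNAL,cv2.CHAIN_APPROX_NONE)[0],key=len).reshape(-1,2)
    k=cv2.convexHull(k).reshape(-1,2)
    W=np.array([pix2w(c,p,62)[:2] for p in k]); A=np.c_[2*W,np.ones(len(W))]
    s=np.linalg.lstsq(A,(W**2).sum(1),rcond=None)[0]; return s[:2].round(1),np.sqrt(s[2]+s[0]**2+s[1]**2).round(1)
E
python3 - <<'E'
from h import *
for n in("scene","top"):
    c=read_camera(n); print(n,pottop(c,[452,-236]))
E
```

```text
scene (array([ 314.6, -251.4]), np.float64(177.9))
top (array([ 452.5, -236.2]), np.float64(50.4))
```

```bash
python3 -m crank '.5 -.8 0 .3;.5 -.8 0 .3;.5 -.8 0 .3;.5 -.8 0 .3;.4 -.9 0 .3;.4 -.9 0 .3;.4 -.9 0 .3;.2 -.9 0 0;.2 -.9 0 0;0 -.9 0 0;0 -.9 0 0;0 -.9 0 0' 4 20
```

```text
clock: 2.5
tool_pos: [442.7, -43.4, 405.1]
tool_rot: [[-1.0, 0.005, 0.001], [0.005, 1.0, -0.0], [-0.001, -0.0, -1.0]]
wrist_force: [1.3, 0.5, -0.4]
width: 3.9
finger_force: 0.0
```

```bash
python3 -m crank '.04 -.8 0 0;.04 -.8 0 0;.04 -.8 -.2 0;.04 -.8 -.4 0;0 0 -.7 0;0 0 -.7 0;0 0 0 0;0 0 0 0'
python3 - <<'E'
from h import *
s=get_state(); print(s["tool_pos"])
ims=[]
for n in("scene","top"):
    c=read_camera(n); u,v=w2pix(c,[[452,-236,62]])[0].astype(int)
    u0=max(u-60,0);v0=max(v-60,0); ims.append(cv2.resize(c["color"][v0:v0+120,u0:u0+120,::-1],(400,400),interpolation=cv2.INTER_CUBIC))
cv2.imwrite("pics/a2.png",np.hstack(ims))
E
```

```text
clock: 3.5
tool_pos: [453.3, -234.0, 286.4]
tool_rot: [[-1.0, 0.005, 0.002], [0.005, 1.0, -0.001], [-0.002, -0.001, -1.0]]
wrist_force: [0.2, 0.6, 0.5]
width: 3.7
finger_force: 0.0
[ 453.26608146 -233.99559433  286.36514025]
```

View pics/a2.png

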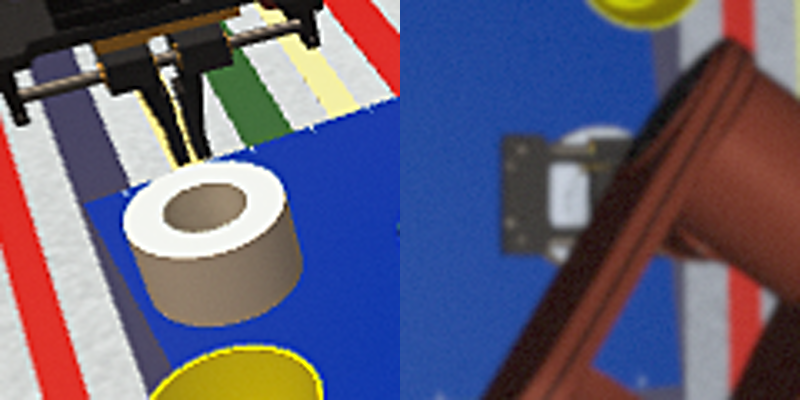

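The fingertips, at left pixel (195,165), stand just above the well at (205,208). Next I'll lower them into it.

```bash
python3 -m crank '0 -.04 -.4 0;0 0 -.4 0;0 0 -.3 0;0 0 -.2 0;0 0 -.2 0;0 0 0 0;0 0 0 0'
```

```text
clock: 4.47
tool_pos: [452.9, -236.3, 195.2]
tool_rot: [[-1.0, 0.005, 0.001], [0.005, 1.0, -0.0], [-0.001, -0.0, -1.0]]
wrist_force: [0.0, -0.3, -1.0]
width: 3.8
finger_force: 0.0
```

```bash
python3 -m crank '0 .05 0 0;0 .15 0 0;.01 .3 0 0;.01 .4 0 0;.01 .4 0 0;.01 .4 0 0;.01 .4 0 0;.01 .4 0 0;.01 .4 0 0;.01 .35 0 0;0 .2 0 0;0 .1 0 0'; python3 -m crank '0 .1 0 0;0 .05 0 0;0 0 0 0'
python3 - <<'E'
from h import *
print(get_state()["tool_pos"],get_state()["wrist_force"])
c=read_camera("scene"); cv2.imwrite("pics/a3.png",cv2.resize(c["color"][60:260,80:347,::-1],(800,600),interpolation=cv2.INTER_CUBIC))
E
```

```text
clock: 5.98
tool_pos: [457.5, -22.4, 195.1]
tool_rot: [[-1.0, 0.004, 0.001], [0.004, 1.0, -0.001], [-0.001, -0.001, -1.0]]
wrist_force: [0.2, -4.2, 2.9]
width: 4.1
finger_force: 2.2
clock: 6.35
tool_pos: [457.6, -14.2, 194.8]
tool_rot: [[-1.0, 0.006, 0.0], [0.006, 1.0, 0.0], [-0.0, 0.0, -1.0]]
wrist_force: [0.8, -3.4, 3.4]
width: 3.8
finger_force: 1.6
[457.593683   -14.17642644 194.82047708] [ 0.83041578 -3.35352332  3.38271059]
```

View pics/a3.png

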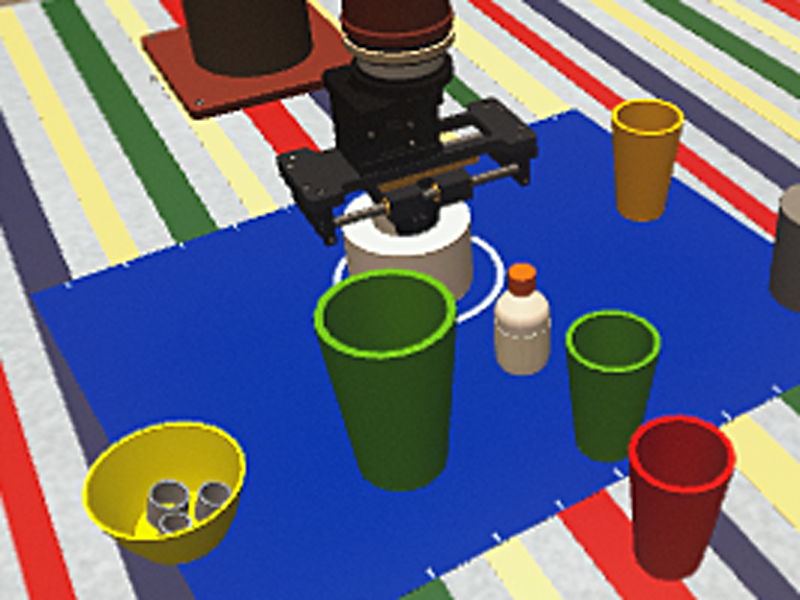

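The pot at (408,245) now stands within the ring (335–505). I'll release it, rise toward the yellow cup and measure.

```bash
python3 -m crank '0 -.04 0 0;0 0 .3 0;0 0 .6 0;0 0 .8 0;0 .5 .6 0;0 .9 0 0;0 .9 0 0;0 .8 0 0;0 .4 0 0;0 0 0 0' 84
python3 - <<'E'
from h import *
s=get_state(); print(s["tool_pos"])
C={n:read_camera(n) for n in("scene","top")}; c=C["top"]
print(pottop(c,[457,-20]),[(d["at"],d["p"],pix2w(c,d["at"],0)) for d in landmark_of("ring","top")+landmark_of("pot","top")])
s=C["scene"]; print([(d["at"],d["p"],pix2w(s,d["at"],0)) for d in landmark_of("ring","scene")+landmark_of("pot","scene")])
a=c["color"][205:325,200:320,::-1]; b=s["color"][95:215,160:280,::-1]
cv2.imwrite("pics/a4.png",np.hstack([cv2.resize(i,(400,400),interpolation=cv2.INTER_CUBIC) for i in(a,b)]))
E
```

```text
clock: 7.65
tool_pos: [456.7, 194.8, 331.8]
tool_rot: [[-1.0, 0.002, -0.002], [0.002, 1.0, 0.0], [0.002, 0.0, -1.0]]
wrist_force: [-0.2, -1.0, -0.0]
width: 83.2
finger_force: 0.0
[456.72793939 194.7979308  331.80877074]
(array([454.9, -20.3]), np.float64(50.8)) [([257.0, 267.6], 0.9, array([455.20910432, -20.03763107,   0.        ]))]
[([217.9, 151.6], 0.68, array([457.25551243, -18.98495542,   0.        ])), ([283.7, 210.5], 0.64, array([713.46047095,  12.60855949,   0.        ]))]
```

View pics/a4.png

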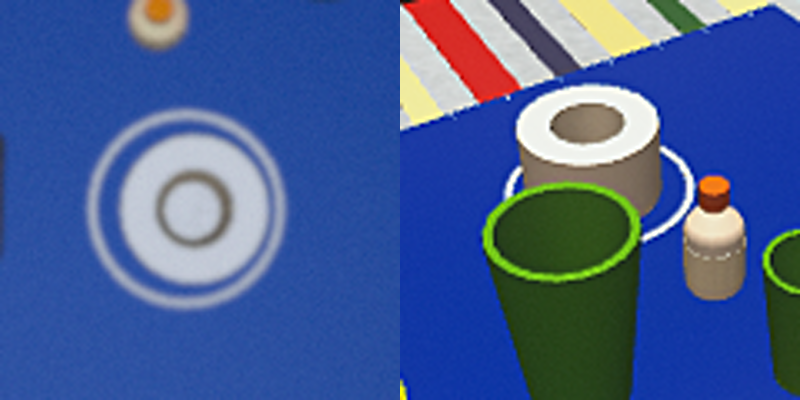

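The pot, at left (194,209), stands wholly inside the ring (90–285). The picture also shows the glue bottle undisturbed. Next is the yellow cup.

```bash
python3 - <<'E'
from h import *
c=read_camera("scene"); print(pix2w(c,(216.4,132.5),62)[:2], fit([c],"yellow",CUP,[466,205]))
E
python3 -m crank '.16 .16 -.1 0;0 0 -.4 0;0 0 -.5 0;0 0 -.35 0;0 0 -.2 0;0 0 0 0' ; python3 -m crank '0 0 0 0;0 0 0 0;0 0 0 0;0 0 0 0;0 0 0 0;0 0 0 0' 50 10
```

```text
[463.3228698  -20.73724346] (array([467. , 205.2]), array([0.939]))
clock: 8.75
tool_pos: [466.9, 202.7, 239.1]
tool_rot: [[-1.0, 0.006, -0.002], [0.006, 1.0, -0.0], [0.002, -0.0, -1.0]]
wrist_force: [-0.3, 0.0, 0.1]
width: 84.2
finger_force: 0.0
clock: 9.5
tool_pos: [467.4, 203.3, 240.3]
tool_rot: [[-1.0, 0.005, 0.001], [0.005, 1.0, 0.001], [-0.001, 0.001, -1.0]]
wrist_force: [0.7, 0.8, 5.9]
width: 61.4
finger_force: 10.2
```

```bash
python3 -m crank '0 0 .2 0;0 0 .5 0;0 0 .7 0;0 0 .3 0;0 0 0 0;0 0 0 0'
python3 - <<'E'
from h import *
C={n:read_camera(n) for n in("scene","top")}
for n,c in C.items():
    L=w2pix(c,[[457,-20,62]])[0]; yy,xx=np.mgrid[:384,:512]
    m=((c["color"].min(2)>165)&(np.hypot(xx-L[0],yy-L[1])<(24 if n=="scene" else 26))).astype(np.uint8)
    nn,lab,st,_=cv2.connectedComponentsWithStats(m); m=(lab==1+np.argmax(st[1:,4])).astype(np.uint8)
    k=cv2.convexHull(max(cv2.findContours(m,cv2.RETR_EXTERNAL,cv2.CHAIN_APPROX_NONE)[0],key=len)).reshape(-1,2)
    W=np.array([pix2w(c,p,62)[:2] for p in k]); A=np.c_[2*W,np.ones(len(W))]
    s=np.linalg.lstsq(A,(W**2).sum(1),rcond=None)[0]; print(n,s[:2],np.sqrt(s[2]+s[0]**2+s[1]**2))
s=get_state();p=s["tool_pos"];print(p,s["width"],s["wrist_force"])
c=C["scene"]
for z0 in (82,85,88,91,94,97): print(z0,fit([c],"yellow",CUP,[p[0],p[1]],z0=z0))
E
```

```text
clock: 10.25
tool_pos: [466.4, 202.9, 340.0]
tool_rot: [[-1.0, 0.005, -0.003], [0.005, 1.0, -0.001], [0.003, -0.001, -1.0]]
wrist_force: [-0.4, -0.2, -1.7]
width: 61.3
finger_force: 10.0
scene [458.94883388 -20.22891384] 50.9980887317787
top [454.99932213 -20.26956607] 49.867708012570056
[466.38892049 202.8865558  339.73382846] 61.23050487156058 [ 0.02060171  0.15685487 -0.52789721]
82 (array([435.9, 227.9]), array([0.893]))
85 (array([440.3, 224. ]), array([0.895]))
88 (array([446. , 219.6]), array([0.896]))
91 (array([450.7, 216.8]), array([0.896]))
94 (array([456.5, 212.1]), array([0.891]))
97 (array([460.4, 208.7]), array([0.886]))
```

```bash
python3 -m crank '-.04 -.3 0 0;-.04 -.6 0 0;-.04 -.7 0 0;-.04 -.7 0 0;0 -.7 0 0;0 -.5 0 0;0 -.2 0 0;0 0 0 0;0 0 0 0'
python3 - <<'E'
from h import *
s=get_state();p=s["tool_pos"];print(p)
for n in("scene","top"):
    c=read_camera(n); u,v=w2pix(c,[[457,-20,90]])[0].astype(int)
    im=cv2.resize(c["color"][v-55:v+55,u-55:u+55,::-1],(400,400),interpolation=cv2.INTER_CUBIC)
    try: ims=np.hstack([ims,im])
    except NameError: ims=im
cv2.imwrite("pics/a5.png",ims)
E
```

```text
clock: 11.48
tool_pos: [457.3, -18.3, 341.5]
tool_rot: [[-1.0, 0.005, -0.0], [0.005, 1.0, 0.0], [0.0, 0.0, -1.0]]
wrist_force: [-0.1, -0.5, -0.6]
width: 61.2
finger_force: 10.0
[457.32241438 -18.28457071 341.5234604 ]
```

View pics/a5.png

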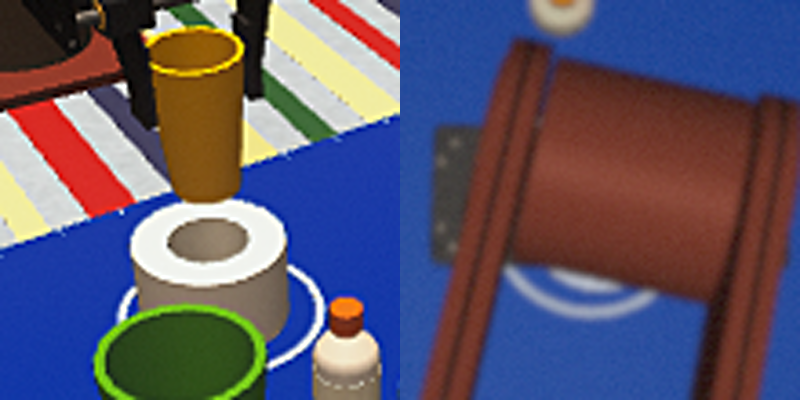

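The cup base at left (207,195) hangs upright above the well at (207,240). I'll lower it gently.

```bash
python3 -m crank '0 -.03 -.3 0;0 0 -.4 0;0 0 -.3 0;0 0 -.15 0;0 0 -.06 0;0 0 0 0;0 0 0 0'; python3 -m crank '0 0 -.04 0;0 0 0 0'; python3 -m crank '0 0 -.03 0;0 0 0 0'
```

```text
clock: 12.45
tool_pos: [457.8, -20.7, 269.9]
tool_rot: [[-1.0, 0.005, 0.001], [0.005, 1.0, -0.0], [-0.001, -0.0, -1.0]]
wrist_force: [0.4, 0.7, -1.1]
width: 61.3
finger_force: 10.0
clock: 12.7
tool_pos: [457.4, -20.7, 266.7]
tool_rot: [[-1.0, 0.005, 0.0], [0.005, 1.0, 0.0], [-0.0, 0.0, -1.0]]
wrist_force: [-0.2, 0.1, -1.0]
width: 61.0
finger_force: 10.0
clock: 12.95
tool_pos: [457.4, -20.7, 264.8]
tool_rot: [[-1.0, 0.005, -0.0], [0.005, 1.0, 0.0], [0.0, 0.0, -1.0]]
wrist_force: [-0.2, 0.7, -1.3]
width: 61.6
finger_force: 10.0
```

```bash
python3 -m crank '0 0 -.04 0;0 0 -.04 0;0 0 0 0'; python3 -m crank '0 0 -.03 0;0 0 0 0';  python3 -m crank '0 0 -.02 0;0 0 0 0'
```

```text
clock: 13.32
tool_pos: [457.3, -20.6, 259.8]
tool_rot: [[-1.0, 0.005, -0.001], [0.005, 1.0, 0.0], [0.001, 0.0, -1.0]]
wrist_force: [-0.4, 1.0, -1.0]
width: 61.3
finger_force: 10.0
clock: 13.58
tool_pos: [457.4, -20.6, 258.3]
tool_rot: [[-1.0, 0.005, -0.0], [0.005, 1.0, 0.0], [0.0, 0.0, -1.0]]
wrist_force: [-0.2, 1.5, 1.4]
width: 60.9
finger_force: 10.0
clock: 13.82
tool_pos: [457.6, -20.5, 257.7]
tool_rot: [[-1.0, 0.005, 0.0], [0.005, 1.0, 0.0], [-0.0, 0.0, -1.0]]
wrist_force: [-1.9, 3.4, 4.9]
width: 61.2
finger_force: 10.3
```

```bash
python3 -m crank '0 0 -.02 0;0 0 0 0'
```

```text
clock: 14.08
tool_pos: [457.8, -20.4, 257.1]
tool_rot: [[-1.0, 0.005, 0.001], [0.005, 1.0, 0.001], [-0.001, 0.001, -1.0]]
wrist_force: [-3.8, 4.2, 10.0]
width: 61.4
finger_force: 10.6
```

```bash
python3 -m crank '0 0 .05 0;-.02 .02 0 0;0 0 0 0'; python3 -m crank '0 0 -.05 0;0 0 0 0'
```

```text
clock: 14.45
tool_pos: [456.3, -19.8, 259.0]
tool_rot: [[-1.0, 0.005, 0.0], [0.005, 1.0, -0.001], [-0.0, -0.001, -1.0]]
wrist_force: [0.2, -1.4, -0.4]
width: 61.0
finger_force: 10.0
clock: 14.7
tool_pos: [456.5, -19.8, 256.0]
tool_rot: [[-1.0, 0.005, 0.001], [0.005, 1.0, -0.001], [-0.001, -0.001, -1.0]]
wrist_force: [0.6, -3.0, 1.5]
width: 60.9
finger_force: 10.0
```

```bash
python3 -m crank '0 -.01 0 0;0 0 0 0'; python3 -m crank '0 0 -.015 0;0 0 0 0'
```

```text
clock: 14.95
tool_pos: [456.5, -20.1, 256.1]
tool_rot: [[-1.0, 0.005, 0.001], [0.005, 1.0, 0.0], [-0.001, 0.0, -1.0]]
wrist_force: [2.4, 0.3, 0.7]
width: 61.6
finger_force: 10.0
clock: 15.2
tool_pos: [456.7, -20.0, 255.9]
tool_rot: [[-1.0, 0.005, 0.001], [0.005, 1.0, 0.0], [-0.001, 0.0, -1.0]]
wrist_force: [0.0, 0.7, 6.7]
width: 61.0
finger_force: 10.4
```

Vertical contact only, at about 7 N, so the cup is seated. I'll ease off and open.

```bash
python3 -m crank '0 0 .01 0;0 0 0 0;0 0 0 0;0 0 0 0;0 0 0 0' 84 ; python3 -m crank '0 0 .3 0;0 0 .7 0;0 0 .9 0;.3 .1 .6 .3;.9 .2 0 .6;.9 .2 0 .9;.9 .2 0 .9;.6 0 0 .9;0 0 0 .9;0 0 0 0'
python3 - <<'E'
from h import *
C={n:read_camera(n) for n in("scene","top")}
for cs in([C["scene"]],[C["top"]]): print("yellow",fit(cs,"yellow",CUP,[456.5,-20],z0=14),"green",fit(cs,"green",CUP,[700,16]))
ims=[]
for n,c in C.items():
    u,v=w2pix(c,[[457,-20,80]])[0].astype(int)
    ims.append(cv2.resize(c["color"][v-55:v+55,u-55:u+55,::-1],(400,400),interpolation=cv2.INTER_CUBIC))
cv2.imwrite("pics/a6.png",np.hstack(ims))
E
```

```text
clock: 15.82
tool_pos: [456.2, -20.1, 255.5]
tool_rot: [[-1.0, 0.005, -0.0], [0.005, 1.0, 0.0], [0.0, 0.0, -1.0]]
wrist_force: [-0.3, -0.6, 0.1]
width: 83.6
finger_force: 0.0
clock: 17.08
tool_pos: [672.5, 21.9, 404.7]
tool_rot: [[-0.712, -0.702, -0.001], [-0.702, 0.712, 0.0], [0.001, 0.001, -1.0]]
wrist_force: [-0.3, 0.5, 0.7]
width: 84.0
finger_force: 0.0
yellow (array([449.4, -16.8]), array([0.689])) green (array([699.9,  16.1]), array([0.923]))
yellow (array([461.2, -28.1]), array([0.172])) green (array([688.,  12.]), array([0.178]))
```

View pics/a6.png

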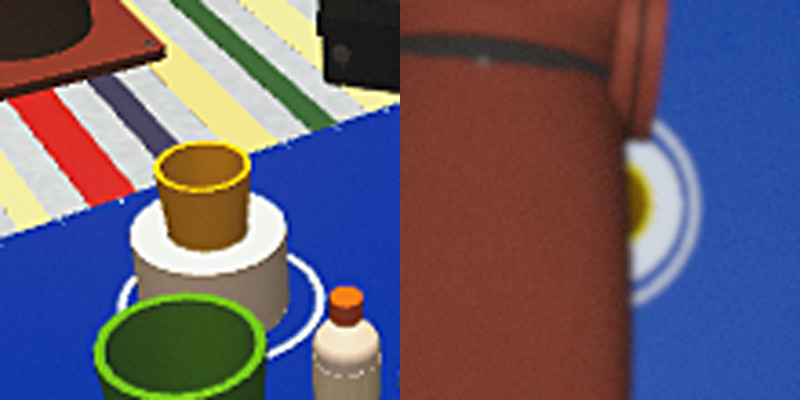

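The yellow cup stands upright in the pot at left (203,195), and the bottle is untouched. Now the green cup, which still measures at (700,16).

```bash
python3 -m crank '.45 -.1 -.2 0;0 0 -.5 0;0 0 -.6 0;0 0 -.6 0;0 0 -.4 0;0 0 -.3 0;0 0 -.16 0;0 0 0 0' 84; python3 -m crank '0 0 0 0;0 0 0 0;0 0 0 0;0 0 0 0;0 0 0 0;0 0 0 0' 50 10;  python3 -m crank '0 0 .2 0;0 0 .5 0;0 0 .7 0;0 0 .7 0;0 0 .2 0;0 0 0 0;0 0 0 0'
```

```text
clock: 18.18
tool_pos: [699.1, 15.9, 239.9]
tool_rot: [[-0.711, -0.703, -0.0], [-0.703, 0.711, 0.0], [0.0, 0.0, -1.0]]
wrist_force: [0.5, 0.4, -0.1]
width: 83.8
finger_force: 0.0
clock: 18.92
tool_pos: [699.6, 15.8, 240.7]
tool_rot: [[-0.711, -0.703, 0.001], [-0.703, 0.711, -0.0], [-0.001, -0.001, -1.0]]
wrist_force: [2.1, -0.3, 3.5]
width: 61.2
finger_force: 10.2
clock: 19.8
tool_pos: [698.6, 15.9, 375.1]
tool_rot: [[-0.711, -0.703, -0.004], [-0.703, 0.711, 0.0], [0.003, 0.003, -1.0]]
wrist_force: [1.0, 0.3, -1.0]
width: 61.0
finger_force: 9.9
```

```bash
python3 -m crank '-.2 -.04 .05 0;-.5 -.08 0 0;-.7 -.1 0 0;-.7 -.1 0 0;-.7 -.1 0 0;-.6 -.1 0 0;-.4 -.08 0 0;-.24 0 0 0;0 0 0 0;0 0 0 0'
python3 - <<'E'
from h import *
print(get_state()["tool_pos"])
c=read_camera("scene"); u,v=w2pix(c,[[457,-20,130]])[0].astype(int)
cv2.imwrite("pics/a7.png",cv2.resize(c["color"][v-55:v+65,u-60:u+60,::-1],(480,480),interpolation=cv2.INTER_CUBIC))
E
```

```text
clock: 21.05
tool_pos: [456.9, -20.1, 380.8]
tool_rot: [[-0.711, -0.703, 0.0], [-0.703, 0.711, -0.0], [-0.0, -0.0, -1.0]]
wrist_force: [0.8, 0.8, -0.8]
width: 61.0
finger_force: 9.9
[456.89469002 -20.13163314 380.81086602]
```

View pics/a7.png

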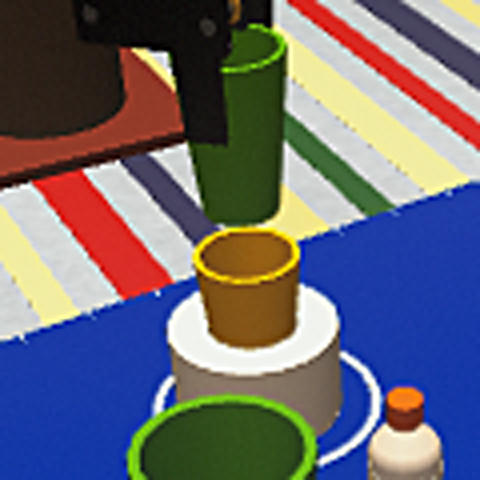

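Green cup base at (240,215), above the yellow mouth at (247,255), close to the vertical. I'll lower it with force checks.

```bash
python3 -m crank '0 0 -.2 0;0 0 -.3 0;0 0 -.25 0;0 0 -.15 0;0 0 -.1 0;0 0 -.05 0;0 0 0 0;0 0 0 0'; python3 -m crank '0 0 -.04 0;0 0 0 0'
```

```text
clock: 22.1
tool_pos: [457.0, -20.1, 318.5]
tool_rot: [[-0.711, -0.703, 0.001], [-0.703, 0.711, -0.0], [-0.0, -0.001, -1.0]]
wrist_force: [-0.4, 1.0, -1.0]
width: 61.3
finger_force: 9.9
clock: 22.35
tool_pos: [456.8, -20.1, 315.6]
tool_rot: [[-0.711, -0.703, 0.0], [-0.703, 0.711, -0.0], [-0.0, -0.0, -1.0]]
wrist_force: [0.4, 0.1, -0.5]
width: 61.2
finger_force: 9.9
```

```bash
python3 -m crank '0 0 -.03 0;0 0 0 0'
```

```text
clock: 22.6
tool_pos: [456.8, -20.1, 313.7]
tool_rot: [[-0.711, -0.703, -0.0], [-0.703, 0.711, 0.0], [0.0, 0.0, -1.0]]
wrist_force: [0.2, 0.0, -0.4]
width: 60.7
finger_force: 9.9
```

```bash
python3 -m crank '0 0 -.04 0;0 0 0 0'; python3 -m crank '0 0 -.03 0;0 0 0 0'
```

```text
clock: 22.85
tool_pos: [456.7, -20.1, 311.1]
tool_rot: [[-0.711, -0.703, -0.0], [-0.703, 0.711, 0.0], [0.0, 0.0, -1.0]]
wrist_force: [0.1, 0.8, -1.1]
width: 61.2
finger_force: 9.8
clock: 23.1
tool_pos: [456.7, -20.0, 309.4]
tool_rot: [[-0.711, -0.703, -0.001], [-0.703, 0.711, 0.0], [0.0, 0.001, -1.0]]
wrist_force: [-1.4, 0.5, -0.8]
width: 60.9
finger_force: 9.8
```

```bash
python3 -m crank '0 0 -.03 0;0 0 0 0'
```

```text
clock: 23.35
tool_pos: [456.7, -20.0, 307.6]
tool_rot: [[-0.711, -0.703, -0.001], [-0.703, 0.711, 0.0], [0.0, 0.001, -1.0]]
wrist_force: [-1.9, 2.1, -2.0]
width: 61.2
finger_force: 9.9
```

Slight lateral contact, so I'll shift a little to −x and +y and continue.

```bash
python3 -m crank '-.01 .01 0 0;0 0 -.02 0;0 0 0 0'
```

```text
clock: 23.72
tool_pos: [456.3, -19.6, 306.6]
tool_rot: [[-0.711, -0.703, 0.0], [-0.703, 0.711, -0.0], [-0.0, -0.0, -1.0]]
wrist_force: [-1.1, 0.4, -1.1]
width: 61.1
finger_force: 9.9
```

```bash
python3 -m crank '0 0 -.02 0;0 0 0 0'
```

```text
clock: 23.98
tool_pos: [456.3, -19.5, 305.4]
tool_rot: [[-0.711, -0.703, -0.0], [-0.703, 0.711, -0.0], [0.0, -0.0, -1.0]]
wrist_force: [-0.8, -0.3, -1.1]
width: 61.2
finger_force: 9.9
```

```bash
python3 -m crank '0 0 -.02 0;0 0 0 0'
```

```text
clock: 24.22
tool_pos: [456.3, -19.5, 304.4]
tool_rot: [[-0.711, -0.703, 0.0], [-0.703, 0.711, -0.0], [-0.0, -0.0, -1.0]]
wrist_force: [-1.9, 1.0, 1.7]
width: 61.1
finger_force: 10.0
```

```bash
python3 -m crank '0 0 -.01 0;0 0 0 0'
```

```text
clock: 24.48
tool_pos: [456.4, -19.5, 304.2]
tool_rot: [[-0.711, -0.703, 0.001], [-0.703, 0.711, -0.0], [-0.0, -0.0, -1.0]]
wrist_force: [-3.5, 0.7, 5.5]
width: 61.2
finger_force: 10.2
```

```bash
python3 -m crank '-.01 0 0 0;0 0 0 0'; python3 -m crank '0 0 0 0;0 0 0 0;0 0 0 0;0 0 0 0' 84; python3 -m crank '0 0 .2 0;0 0 .5 0;0 0 .8 0;0 0 .8 0;0 .3 .3 0;0 .8 0 0;0 .9 0 0;0 .9 0 0;0 .9 0 0;0 .6 0 0;0 0 0 0;0 0 0 0'
python3 - <<'E'
from h import *
C={n:read_camera(n) for n in("scene","top")}
a=C["scene"]["color"][:,:,::-1][70:270,80:380]; b=C["top"]["color"][:,:,::-1][100:340,120:400]
cv2.imwrite("pics/a8.png",np.hstack([cv2.resize(a,(420,300),interpolation=cv2.INTER_CUBIC),cv2.resize(b,(350,300),interpolation=cv2.INTER_CUBIC)]))
for l in "glue_bottle tool_cup cutter_bowl".split():
    print(l,[(d["at"],round(d["p"],2)) for d in landmark_of(l,"scene")[:2]])
E
```

```text
clock: 24.72
tool_pos: [455.9, -19.6, 304.1]
tool_rot: [[-0.711, -0.703, 0.001], [-0.703, 0.711, -0.0], [-0.001, -0.001, -1.0]]
wrist_force: [-1.1, 0.7, 5.7]
width: 60.9
finger_force: 10.2
clock: 25.22
tool_pos: [455.6, -19.5, 303.4]
tool_rot: [[-0.711, -0.703, -0.0], [-0.703, 0.711, 0.0], [0.0, 0.0, -1.0]]
wrist_force: [-0.7, -0.7, -0.6]
width: 83.0
finger_force: 0.0
clock: 26.72
tool_pos: [455.6, 244.2, 460.1]
tool_rot: [[-0.711, -0.704, 0.0], [-0.704, 0.711, -0.0], [0.0, -0.001, -1.0]]
wrist_force: [0.7, -0.3, -0.6]
width: 84.1
finger_force: 0.0
glue_bottle [([253.2, 178.6], 0.96)]
tool_cup [([351.2, 158.3], 0.91)]
cutter_bowl [([139.7, 234.5], 0.79)]
```

View pics/a8.png

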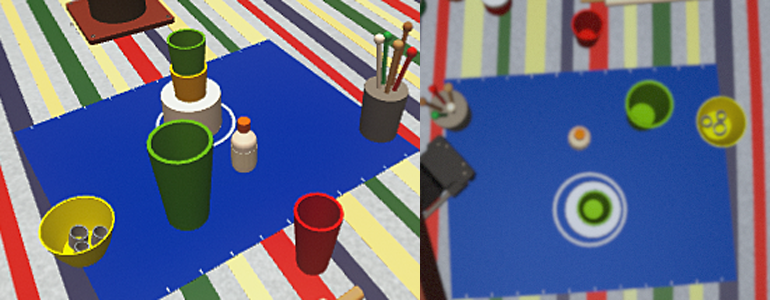

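The picture shows the upright nest at left (188,80): green in yellow in pot. From the top, at (593,209), it stands inside the ring. The bottle, tool cup and bowl haven't moved, so I'm handing in.

```bash
python3 -c "
from plant import *
print(hand_in())"
```

```text
the job is handed in; nothing more can be done
None
```

The job is handed in: the pot stands inside the ring with the yellow cup resting in it and the green cup in the yellow one, the other things where they stood, at about 27 s; one touch while seating the yellow cup read 10 N, under the 12 N limit.

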